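# Ratchet up the till screen in the food truck

## Task

The truck has parked and the till screen is still folded low. Swing the ratchet lever beside it back and forth until the screen stands at 60 degrees or steeper, then let go of the lever. Work only by the lever: keep the robot off the screen and the toothed wheel, and leave the jar and the jug where they stand.

Things in the scene. Friction and masses are not known exactly. Their poses are not given: they have to be found in the camera images.
- stand: Fixed stand. Origin on the counter straight under the ratchet wheel's axis; x level, away from the operator; z up. Its aluminium wedge (x -115 to 100, y -85 to 85 mm) has a top face sloping 30 deg towards the operator (normal -0.5, 0, 0.866 in this frame), 79 mm high at x -115, 188 mm at x 75. A black console 50 mm high (x -90 to 130, y 130 to 410) carries the screen.
- rail (a point): Middle of a level steel guard rail, 16 mm thick, that passes over the lever's grip along the stand's y (stand frame x -140, y 0, z 280 mm), on posts at y -180 and 180. An upright tool over the grip would strike it: reach in under it from the operator's side, tilted 25 to 45 deg, best along the grip's own axis.
- pivot (a point): Point of the sloped face on the common axis of wheel and lever, 145 mm above the counter; it has the stand's axes. The lever's axis runs through it along the face's normal. The steel ratchet wheel is 96 mm across with 12 teeth and lies under the lever, 4 to 16 mm above the face.
- lever_grip (a point): Middle of the lever's grip: a black round bar 22 mm thick that stands square to the sloped face at the end of a flat steel arm, its axis 130 mm from the lever's axis. The point is 70 mm above the face; the bar runs from 44 mm below it (at the arm) to 33 mm above it (free top). z: along the bar, outward, leaning 30 deg from vertical to the operator; x, y turn with the lever.
- lever (a joint): Lever angle, 0 to 0.75 rad between stops: at 0.375 it points straight down the slope, at 0 towards the stand's +y (screen side), at 0.75 towards -y. Growing is the working stroke, which pushes the wheel; falling is the idle return, clicking over the teeth. A tooth is 0.524 rad: swing to within 0.05 rad of both stops. It stays where left; 2 to 10 N at the grip.
- wheel (a joint): Turn of the ratchet wheel in rad. A catch lets it only grow, one tooth (0.524 rad) for each full stroke of the lever; it stays where it is pushed to. It is geared to the screen.
- screen (a joint): Angle of the till screen (white frame, 180 by 250 by 12 mm) above level, rad: 0.4 times the wheel's turn; each full stroke lifts it about 0.21 (12 degrees). It starts at about 0.05 to 0.45, must reach 1.047 or more, stops at 1.4, cannot be lowered again. Its hinge runs along the stand's y at x -70, z 62, y 145 to 395 mm; the free edge lies 190 mm from it, away from the operator.
- jar: Bystander: glass jar with steel cap, 90 mm across, 150 mm high, standing; origin at the centre of its underside.
- jug: Bystander: clear measuring jug, 100 mm across, 160 mm high, standing; origin at the centre of its underside.

How it is judged:
At the end, for the whole second after the job is handed in: The till screen stands at rest at 1.047 rad (60 degrees) or more above level (value of joint screen above 1.047 rad and velocity of joint screen between -0.05 and 0.05 rad/s); the robot touches nothing.
It fails at once if the robot presses on the screen with more than 2 N (contact force between any of the fingers, the arm and screen above 2 N).
It fails at once if the robot presses on the toothed wheel with more than 2 N (contact force between any of the fingers, the arm and wheel above 2 N).
It fails at once if the jar or the jug is moved by more than 30 mm (distance of any of jar, jug from where it was at the start of the episode above 0.03 m).
It also fails if it takes over 53 s, if anything falls off the work surface, if the arm or the gripper's body presses on something with over 40 N, if the wrist force passes 120 N, or if a joint passes its speed limit or range.

## Robot

A 6-joint arm with a two-finger parallel gripper is mounted at the origin on the work surface. World frame = base frame: x ahead of the robot, y to its left, z up, the work surface at z = 0. Lengths are in m, angles in rad, forces in N, time in s.
With the tool pointing down it reaches from about 0.35 to 0.975 m from the base axis. Payload 7.1 kg.
Tool frame: the origin (TCP) lies midway between the tips of the shut fingers; the grasp point (between the pads) lies 19 mm behind it; z points along the fingers, x is the direction in which the jaws open and shut, and the axes are right-handed (so a half turn about z gives the same grasp; the last joint's range is limited). The gripper opens to 88 mm and grips with 3 to 60 N. Pads are 20 mm wide; open, the fingers measure 115 mm over their backs; the gripper's body (75 mm by 178 mm) begins 61 mm behind the grasp point.
Start: joints at [1.28, 0.423, 1.63, -0, 1.089, -0.019], TCP at [0.168, 0.602, 0.223] pointing down, gripper open.
Joint ranges: [-3, 3], [-0.9, 2.11], [0.09, 2.58], [-1.31, 4.45], [0.11, 2.69], [-2.54, 2.54]. Speed limits (rad/s): [2.39, 2.39, 3.01, 3.14, 3.14, 3.14].

## Interface

Orientations are given as a unit quaternion [w, x, y, z].
In Python, from station import move_pose, movel, movej, command_gripper, wait, inverse_kinematics, read_camera, camera_info, MotionError, job_done, get_time, get_joint_pos, get_qvel, get_effort, get_tcp_pos, get_ee_rot, get_ft_force, get_ft_torque, get_grip_width gives the robot as it stands. Calls block until the motion is done:
- move_pose(position, orientation): joint-space move of the TCP to a pose.
- movel(position, frame=None, v=0.15, until_force=None): straight line of the TCP; frame=None keeps the orientation; v is the mean speed in m/s. With until_force (N) it stops when the force on the tool has changed by that much, and returns True; else False.
- movej(angles): joint-space move.
- command_gripper(opening): opening from 0.0 (shut) to 1.0 (fully open); the grip force is fixed at half the most; returns when the fingers have stopped.
- wait(seconds).
- inverse_kinematics(position, orientation): joint angles nearest the present ones, or None.
- read_camera(name): name is "side" or "top"; returns the picture (420x560x3 uint8, red, green, blue); there is no depth.
- camera_info(name): a dict with "intrinsics" (3x3 intrinsics, pixels), "T" (4x4, takes a point from camera to world coordinates). Camera axes: x right, y up, looking along -z (the intrinsics and any distortion apply to the point x, -y, -z); pixel columns grow to the right and rows downward; lengths in m; the calibration is good to about 2 mm. A picture is of the moment at which its call begins. camera_info takes no time and is no camera call.
A pose or a line that the arm cannot do raises MotionError and nothing moves.
- job_done(): hands the job in, once; it reports no verdict.
Readings, each from a call of its own:
- get_time(): time.
- get_joint_pos(): joint angles.
- get_qvel(): joint speeds.
- get_effort(): joint torques, N m.
- get_tcp_pos(): TCP position.
- get_ee_rot(): TCP orientation.
- get_ft_force(): force on the tool from outside, world axes, zero at the start.
- get_ft_torque(): the same for the moment, N m.
- get_grip_width(): opening from 0.0 (shut) to 1.0 (fully open).
Only numpy, scipy, OpenCV 4.12 (cv2) and the standard library are available. Lean on these libraries where they do the work, as an engineer would, in place of code of your own. Each camera call takes 0.05 s, during which the arm holds its last target.

## Working session

There is one attempt and no reset: what is moved stays moved. The work goes in short steps, each a Python script; the robot and the scene stay as the last script left them, time stands still between calls to the robot, and variables do not carry over. Pictures are saved under pics/ and viewed, and the job is handed in when it is done.

```bash
mkdir -p pics; ls; python3 - <<'E'
from station import *
import cv2,numpy as np
for n in("side","top"):
    im=read_camera(n);cv2.imwrite(f"pics/{n}0.png",im[:,:,::-1])
    c=camera_info(n);print(n,{k:np.round(v,4).tolist() if not isinstance(v,str) else v for k,v in c.items()})
print(get_time(),get_tcp_pos(),get_ee_rot(),get_grip_width())
E
```

```text
pics
side {'intrinsics': [[483.1504, 0.0, 285.0184], [0.0, 483.1504, 210.7501], [0.0, 0.0, 1.0]], 'T': [[-0.9988, 0.0036, -0.0492, 0.5346], [-0.0445, -0.4967, 0.8668, 1.0132], [-0.0213, 0.8679, 0.4963, 0.8004], [0.0, 0.0, 0.0, 1.0]]}
top {'intrinsics': [[399.6955, 0.0, 279.0717], [0.0, 399.6955, 206.457], [0.0, 0.0, 1.0]], 'T': [[0.0134, 0.9867, -0.1621, 0.4255], [-0.9999, 0.0145, 0.0054, -0.0655], [0.0077, 0.1621, 0.9868, 1.2467], [0.0, 0.0, 0.0, 1.0]]}
0.1 [0.16763047 0.60159631 0.22201282] [ 3.76646498e-04  7.96396938e-01  6.04773908e-01 -5.43368651e-04] 0.9974435065618008
```

View pics/side0.png

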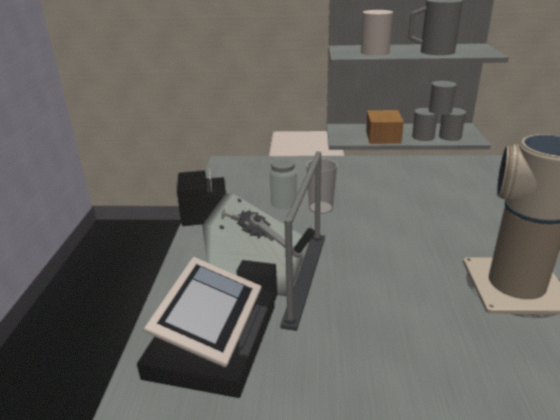

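View pics/top0.png

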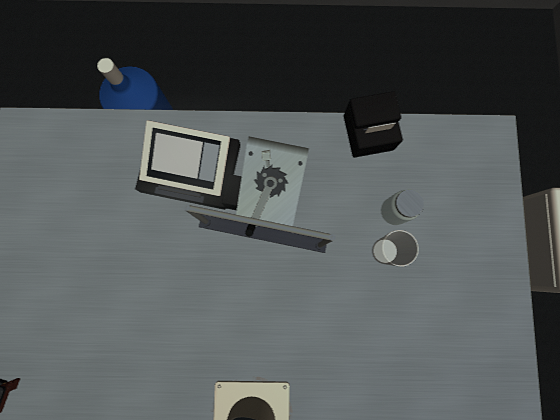

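The side view shows the screen at (205,305), the wheel at (255,225), the rail from (290,222) to (318,158) and the grip at (304,240). The top view shows the wheel at (270,182), the grip at about (250,230), the jar at (405,205) and the jug at (397,248). I'll enlarge both.

```bash
python3 - <<'E'
import cv2
t=cv2.imread("pics/top0.png");s=cv2.imread("pics/side0.png")
a=cv2.resize(t[115:265,130:340],None,fx=3.8,fy=3.8,interpolation=cv2.INTER_CUBIC)
b=cv2.resize(s[140:335,140:345],None,fx=3,fy=3,interpolation=cv2.INTER_CUBIC)
cv2.imwrite("pics/topz.png",cv2.convertScaleAbs(a,alpha=1.4,beta=15));cv2.imwrite("pics/sidez.png",cv2.convertScaleAbs(b,alpha=1.3,beta=10))
E
```

```text
(no output)
```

View pics/topz.png

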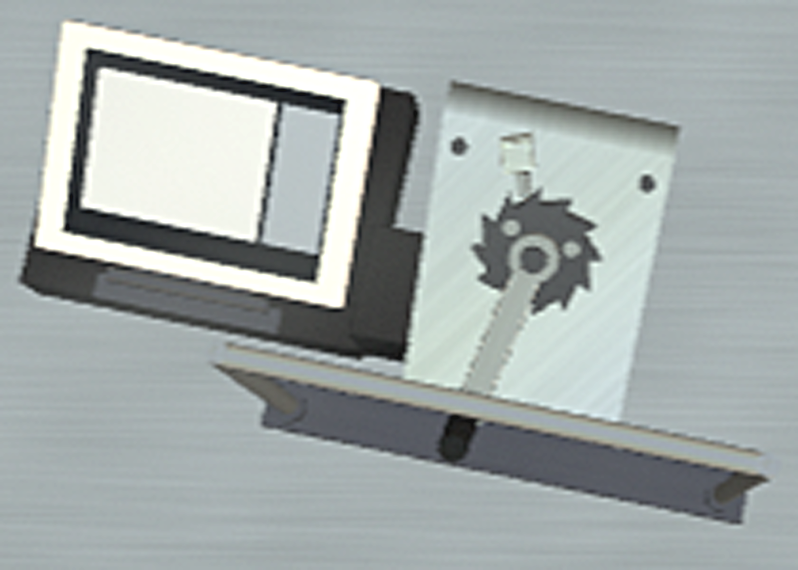

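View pics/sidez.png

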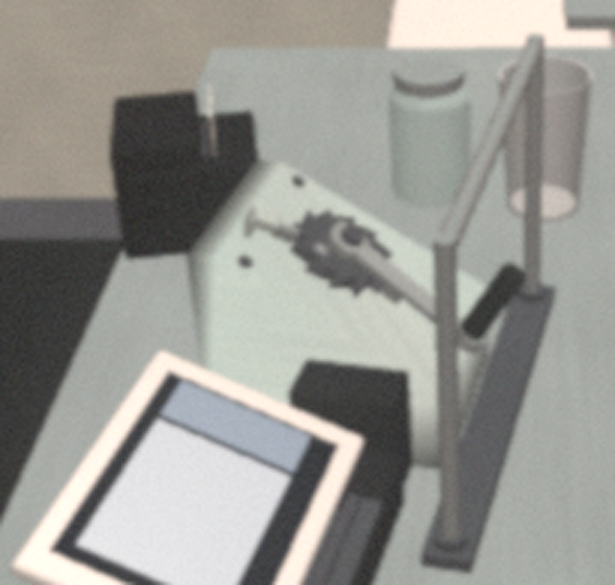

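```bash
cat > h.py <<'E'
import numpy as np
from station import camera_info
from scipy.optimize import least_squares
from scipy.spatial.transform import Rotation as R
C={n:(np.array(camera_info(n)["intrinsics"]),np.array(camera_info(n)["T"])) for n in("side","top")}
def ray(n,p):
    K,T=C[n];d=np.array([(p[0]-K[0,2])/K[0,0],-(p[1]-K[1,2])/K[1,1],-1.]);return T[:3,3],T[:3,:3]@d
def proj(n,X):
    K,T=C[n];q=T[:3,:3].T@(np.asarray(X)-T[:3,3]);return np.array([K[0,0]*q[0]/-q[2]+K[0,2],K[1,1]*q[1]/q[2]+K[1,2]])
def plane(n,p,z):
    o,d=ray(n,p);return o+d*(z-o[2])/d[2]
def tri(ps,pt):
    o,d=ray("side",ps);o2,e=ray("top",pt);s=np.linalg.lstsq(np.c_[d,-e],o2-o,rcond=None)[0];a,b=o+d*s[0],o2+e*s[1];return (a+b)/2,np.linalg.norm(a-b)
tz=lambda x,y:(130+x/3.8,115+y/3.8)
sz=lambda x,y:(140+x/3,140+y/3)
E
python3 - <<'E'
from h import *
hub=tri(sz(348,237),tz(533,258));print("hub",hub)
for s,t in(((447,243),(227,352)),((536,38),(764,465))):
    print("rail",tri(sz(*s),tz(*t)),plane("top",tz(*t),.288),plane("side",sz(*s),.288))
print("grip top",tri(sz(513,270),tz(458,440)))
for t in ((450,85),(680,128),(458,146),(647,184)):print(plane("top",tz(*t),.188))
E
```

```text
hub (array([ 0.66897999, -0.0462092 ,  0.16892988]), np.float64(0.0016686161202978864))
rail (array([0.57707912, 0.14759919, 0.28028253]), np.float64(0.002215070005811429)) [0.57698006 0.14588796 0.288     ] [0.57535829 0.16075495 0.288     ]
rail (array([ 0.50915382, -0.19654807,  0.28842306]), np.float64(0.000834212730077203)) [ 0.50960883 -0.19663714  0.288     ] [ 0.50872005 -0.19742766  0.288     ]
grip top (array([0.53193946, 0.00504831, 0.16929536]), np.float64(0.005629054879372046))
[0.79153732 0.01592775 0.188     ]
[ 0.76174555 -0.15132137  0.188     ]
[0.74572258 0.00897263 0.188     ]
[ 0.71954389 -0.12762072  0.188     ]
```

```bash
cat >> h.py <<'E'
N=np.array([-.5,0,.866025]);S=np.array([-.866025,0,-.5])
def toW(P,X): # P=(x,y,yaw), X stand frame m
    c,s=np.cos(P[2]),np.sin(P[2]);X=np.asarray(X);return np.array([P[0]+c*X[0]-s*X[1],P[1]+s*X[0]+c*X[1],X[2]])
def gripS(q,h=.07,r=.13):
    a=q-.375;return np.array([0,0,.145])+N*h+r*(np.cos(a)*S+np.sin(a)*np.array([0,-1,0]))
E
python3 - <<'E'
from h import *
def obs(v):
    P=v[:3];q,h,L=v[3:6]
    return [("side",sz(348,237),toW(P,np.array([0,0,.145])+N*h)),("top",tz(533,258),toW(P,np.array([0,0,.145])+N*h)),
    ("top",tz(227,352),toW(P,[-.14,L,.288])),("top",tz(764,465),toW(P,[-.14,-L,.288])),
    ("side",sz(447,243),toW(P,[-.14,L,.288])),("side",sz(536,38),toW(P,[-.14,-L,.288])),
    ("top",tz(450,85),toW(P,[.1,.085,.188])),("top",tz(680,128),toW(P,[.1,-.085,.188])),
    ("top",tz(455,447),toW(P,gripS(q,.103))),("side",sz(514,272),toW(P,gripS(q,.103))),("side",sz(475,328),toW(P,gripS(q,.026)))]
f=lambda v:np.concatenate([proj(n,X)-p for n,p,X in obs(v)])
r=least_squares(f,[.68,-.05,-.18,.375,.028,.18],loss="soft_l1",x_scale=[.1,.1,.1,.1,.01,.1])
print(r.x.round(4));print(f(r.x).reshape(-1,2).round(1))
print("grip",toW(r.x,gripS(r.x[3])))
# screen free edge corners & jar/jug rough
P=r.x[:3]
for th in(.1,.2,.3,.4):
  print(th,[proj("top",toW(P,[-.07+.19*np.cos(th),y,.062+.19*np.sin(th)])).round(0) for y in(.145,.395)],[proj("side",toW(P,[-.07+.19*np.cos(th),y,.062+.19*np.sin(th)])).round(0) for y in(.145,.395)])
print("jar",plane("top",(407,205),.15),"jug rim",plane("top",(403,247),.16))
E
```

```text
[ 0.6805 -0.0497 -0.1892  0.1682  0.0256  0.1762]
[[ 0.8  0.5]
 [ 0.4  0.2]
 [-1.6  0.3]
 [-0.1 -0.1]
 [-0.2 -2.7]
 [-0.4  0.2]
 [ 0.4 -1.1]
 [ 0.2 -0.3]
 [-0.1  1.1]
 [ 0.7 -0.8]
 [-1.4  1.2]]
grip [0.54291231 0.00387228 0.14200705]
0.1 [array([233., 138.]), array([153., 122.])] [array([191., 274.]), array([142., 347.])]
0.2 [array([232., 137.]), array([151., 121.])] [array([191., 268.]), array([141., 341.])]
0.3 [array([231., 137.]), array([149., 120.])] [array([192., 262.]), array([142., 334.])]
0.4 [array([230., 137.]), array([146., 120.])] [array([193., 256.]), array([143., 328.])]
jar [ 0.61506346 -0.42825467  0.15      ] jug rim [ 0.49739691 -0.40958737  0.16      ]
```

```bash
cat >> h.py <<'E'
P0=np.array([.6805,-.0497,-.1892])
def pose(q,h,sgn=1,P=P0,r=.13):
    a=q-.375;p=toW(P,gripS(q,h,r))
    Z=R.from_euler("z",P[2]);z=Z.apply(-N)
    t=Z.apply(-np.sin(a)*S+np.cos(a)*np.array([0,-1,0]))*sgn  # tangent, growing q
    y=np.cross(z,t);m=np.c_[t,y,z];w=R.from_matrix(m).as_quat()
    return p,np.array([w[3],*w[:3]])
E
python3 - <<'E'
from h import *
from station import *
for sg in(1,-1):
  for q,h in((.17,.26),(.17,.061),(.0,.061),(.375,.061),(.75,.061)):
    p,o=pose(q,h,sg);j=inverse_kinematics(p,o);print(sg,q,h,p.round(3),o.round(3),None if j is None else np.round(j,2))
print(inverse_kinematics([.12,.42,.35],get_ee_rot()),get_joint_pos())
E
```

```text
1 0.17 0.26 [0.45  0.021 0.307] [ 0.184 -0.536  0.804 -0.182] [ 0.13 -0.16  2.22 -0.28  0.61  2.28]
1 0.17 0.061 [0.547 0.003 0.134] [ 0.184 -0.536  0.804 -0.182] None
1 0.0 0.061 [0.557 0.023 0.137] [ 0.199 -0.466  0.846 -0.165] None
1 0.375 0.061 [ 0.54  -0.023  0.133] [ 0.165 -0.615  0.744 -0.199] None
1 0.75 0.061 [ 0.539 -0.071  0.137] [-0.125  0.743 -0.617  0.227] None
-1 0.17 0.26 [0.45  0.021 0.307] [0.182 0.804 0.536 0.184] [ 0.13 -0.16  2.22 -0.28  0.61 -0.86]
-1 0.17 0.061 [0.547 0.003 0.134] [0.182 0.804 0.536 0.184] [ 0.05  0.33  2.2  -0.9   0.15 -0.27]
-1 0.0 0.061 [0.557 0.023 0.137] [0.165 0.846 0.466 0.199] [ 0.1   0.34  2.18 -0.87  0.19 -0.08]
-1 0.375 0.061 [ 0.54  -0.023  0.133] [0.199 0.744 0.615 0.165] [-0.01  0.33  2.22 -0.84  0.12 -0.58]
-1 0.75 0.061 [ 0.539 -0.071  0.137] [0.227 0.617 0.743 0.125] None
[ 1.26524109e+00 -7.14001521e-03  1.87454541e+00  1.33123475e-05
  1.27550949e+00 -3.37270153e-02] [ 1.27997468e+00  4.23729501e-01  1.63058408e+00  3.63611781e-05
  1.08860097e+00 -1.90064261e-02]
```

```bash
cat >> h.py <<'E'
def pose2(q,tau,h=.082,back=0.,az=0.,k=1.,P=P0,r=.13,off=.019):
    """grasp point at height h on the bar, tool tilted tau, azimuth az rel. stand, jaw twist k*lever angle"""
    a=k*(q-.375)
    Z=R.from_euler("z",P[2])
    z=R.from_euler("z",az).apply([np.sin(tau),0,-np.cos(tau)])
    ref=-np.sin(a)*S+np.cos(a)*np.array([0,-1,0]); x=-(ref-z*(ref@z));x/=np.linalg.norm(x)
    z=Z.apply(z);x=Z.apply(x);m=np.c_[x,np.cross(z,x),z];w=R.from_matrix(m).as_quat()
    return toW(P,gripS(q,h,r))+z*(off-back),np.array([w[3],*w[:3]])
E
python3 - <<'E'
from h import *
from station import *
d=np.deg2rad
for h in(.08,.088):
 for az in (0,.2,-.2):
  for tau in(20,25,30,35,40,45,50):
    l=[]
    for q in(0,.17,.375,.56,.75):
        j=inverse_kinematics(*pose2(q,d(tau),h,az=az)); l.append(None if j is None else (round(j[3],2),round(j[4],2),round(j[5],2)))
    print(h,az,tau,l)
E
```

```text
0.08 0 20 [(np.float64(-0.23), np.float64(0.39), np.float64(-0.74)), (np.float64(-0.2), np.float64(0.37), np.float64(-0.98)), (np.float64(-0.16), np.float64(0.35), np.float64(-1.28)), (np.float64(-0.1), np.float64(0.35), np.float64(-1.56)), (np.float64(-0.04), np.float64(0.36), np.float64(-1.86))]
0.08 0 25 [(np.float64(-0.43), np.float64(0.28), np.float64(-0.54)), (np.float64(-0.39), np.float64(0.25), np.float64(-0.78)), (np.float64(-0.31), np.float64(0.23), np.float64(-1.11)), (np.float64(-0.21), np.float64(0.22), np.float64(-1.45)), (np.float64(-0.09), np.float64(0.23), np.float64(-1.81))]
0.08 0 30 [(np.float64(-0.87), np.float64(0.19), np.float64(-0.08)), (np.float64(-0.9), np.float64(0.15), np.float64(-0.27)), (np.float64(-0.84), np.float64(0.12), np.float64(-0.58)), None, None]
0.08 0 35 [None, (np.float64(4.4), np.float64(0.15), np.float64(0.73)), (np.float64(4.15), np.float64(0.13), np.float64(0.72)), None, None]
0.08 0 40 [(np.float64(4.03), np.float64(0.26), np.float64(1.32)), (np.float64(3.86), np.float64(0.26), np.float64(1.28)), (np.float64(3.66), np.float64(0.25), np.f
[... 8853 characters left out ...]
)), (np.float64(4.21), np.float64(0.31), np.float64(0.52)), (np.float64(4.12), np.float64(0.28), np.float64(0.36))]
0.088 -0.2 45 [(np.float64(4.31), np.float64(0.48), np.float64(1.15)), (np.float64(4.2), np.float64(0.47), np.float64(1.06)), (np.float64(4.07), np.float64(0.46), np.float64(0.94)), (np.float64(3.97), np.float64(0.44), np.float64(0.8)), (np.float64(3.87), np.float64(0.41), np.float64(0.65))]
0.088 -0.2 50 [(np.float64(4.15), np.float64(0.6), np.float64(1.35)), (np.float64(4.05), np.float64(0.6), np.float64(1.25)), (np.float64(3.94), np.float64(0.6), np.float64(1.11)), (np.float64(3.84), np.float64(0.58), np.float64(0.98)), (np.float64(3.74), np.float64(0.56), np.float64(0.82))]
```

```bash
python3 - <<'E'
from h import *
from station import *
for tau in (40,43,45):
  for b in(.3,.25,.2,.15,.1,.05,0):
    p,o=pose2(.17,np.deg2rad(tau),back=b);j=inverse_kinematics(p,o);print(tau,b,p.round(3),None if j is None else np.round(j,2))
E
```

```text
40 0.3 [0.36  0.039 0.368] [ 0.37 -0.49  2.33 -0.52  0.75 -0.53]
40 0.25 [0.391 0.033 0.329] [ 0.29 -0.37  2.36 -0.57  0.58 -0.5 ]
40 0.2 [0.423 0.027 0.291] [ 0.22 -0.22  2.38 -0.69  0.42 -0.4 ]
40 0.15 [0.454 0.021 0.253] [ 0.18 -0.07  2.38 -0.96  0.28 -0.15]
40 0.1 [0.486 0.015 0.214] None
40 0.05 [0.517 0.008 0.176] [0.11 0.22 2.34 4.24 0.21 0.91]
40 0 [0.549 0.002 0.138] [0.08 0.36 2.3  3.87 0.26 1.26]
43 0.3 [0.349 0.041 0.358] [ 0.44 -0.52  2.39 -0.65  0.74 -0.37]
43 0.25 [0.382 0.034 0.321] [ 0.34 -0.38  2.42 -0.73  0.54 -0.32]
43 0.2 [0.416 0.028 0.285] [ 0.26 -0.23  2.43 -0.92  0.38 -0.15]
43 0.15 [0.449 0.022 0.248] None
43 0.1 [0.483 0.015 0.212] [0.15 0.09 2.41 4.39 0.24 0.79]
43 0.05 [0.516 0.009 0.175] [0.12 0.24 2.37 3.96 0.29 1.2 ]
43 0 [0.55  0.002 0.138] [0.09 0.38 2.32 3.73 0.34 1.41]
45 0.3 [0.342 0.042 0.351] [ 0.5  -0.53  2.42 -0.74  0.73 -0.25]
45 0.25 [0.377 0.035 0.316] [ 0.38 -0.38  2.45 -0.85  0.53 -0.18]
45 0.2 [0.411 0.029 0.28 ] [ 0.29 -0.22  2.46 -1.11  0.37  0.05]
45 0.15 [0.446 0.022 0.245] None
45 0.1 [0.481 0.016 0.21 ] [0.17 0.11 2.43 4.18 0.29 1.01]
45 0.05 [0.515 0.009 0.174] [0.13 0.26 2.39 3.85 0.34 1.32]
45 0 [0.55  0.002 0.139] [0.09 0.39 2.34 3.67 0.4  1.48]
```

```bash
python3 - <<'E'
from h import *
from station import *
import cv2
movej([1.0,-.05,2.1,4.1,.6,1.0]);print(get_time(),get_tcp_pos())
p,o=pose2(.17,np.deg2rad(45),back=.1)
j=inverse_kinematics(p,o);print(j)
if j is not None and j[3]>3: movej(j)
print(get_time(),get_tcp_pos(),p,get_ft_force())
for n in("side","top"):
    im=read_camera(n);cv2.imwrite(f"pics/{n}1.png",im[:,:,::-1])
E
python3 -c "
import cv2,numpy as np
a=cv2.imread('pics/side1.png')[120:340,140:400];b=cv2.imread('pics/top1.png')[110:330,130:390]
cv2.imwrite('pics/c1.png',cv2.convertScaleAbs(cv2.resize(np.hstack([a,b]),(800,338)),alpha=1.4,beta=15))"
```

```text
3.5167 [0.45589453 0.46744204 0.55389808]
[0.16640067 0.10815797 2.4317338  4.17649802 0.29038353 1.00986778]
5.5083 [0.48118244 0.01598567 0.21009082] [0.48069631 0.01550504 0.20965074] [ 0.47802339  0.59354422 -0.17658388]
```

View pics/c1.png

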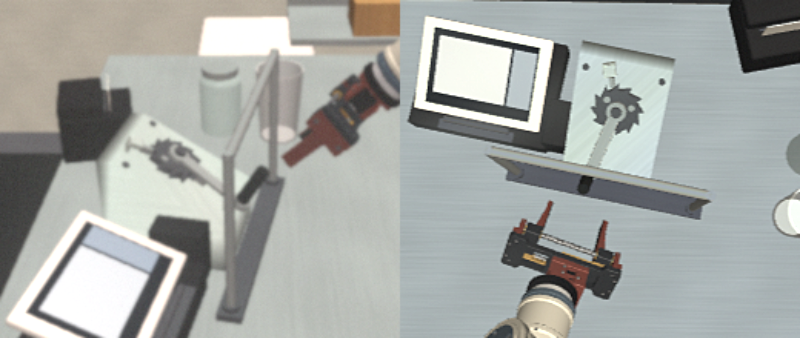

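The fingers straddle the line to the grip, with finger ends at (548,205) and (603,222) and the grip at (586,185) in the crop. The gripper is clear of the rail, so I'll move in along the line and close.

```bash
python3 - <<'E'
from h import *
from station import *
import cv2
p,o=pose2(.17,np.deg2rad(45))
print(movel(p,o,v=.08,until_force=8),get_time(),get_tcp_pos(),p,get_ft_force())
for n in("side","top"):
    im=read_camera(n);cv2.imwrite(f"pics/{n}2.png",im[:,:,::-1])
a=cv2.imread('pics/side2.png')[120:340,140:400];b=cv2.imread('pics/top2.png')[110:330,130:390]
cv2.imwrite('pics/c2.png',cv2.convertScaleAbs(cv2.resize(np.hstack([a,b]),(800,338)),alpha=1.4,beta=15))
E
```

```text
False 7.0083 [0.54996652 0.00229635 0.13921413] [0.55014516 0.00220625 0.13894006] [-0.04178423  0.83806388  0.80530017]
```

View pics/c2.png

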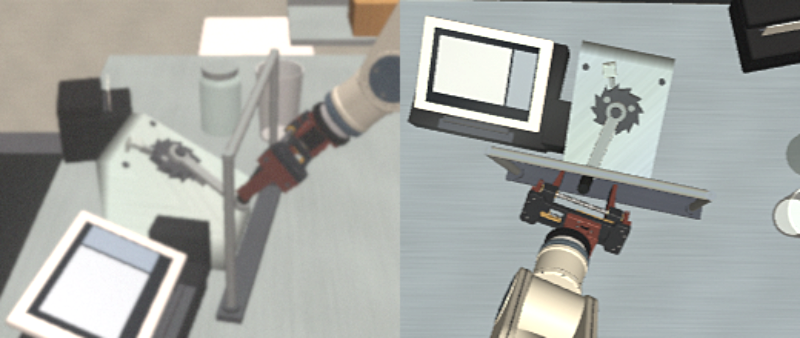

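The bar at (586,185) is between the fingers, and the body is well below the rail. I'll close the gripper and then try one slow return and working stroke, watching the forces.

```bash
cat >> h.py <<'E'
from station import movel,get_tcp_pos,get_ft_force,get_time
TAU=np.deg2rad(45)
def swing(q0,q1,v=.12,uf=None,n=3,verbose=True):
    F=[]
    for q in np.linspace(q0,q1,n+1)[1:]:
        p,o=pose2(q,TAU);s=movel(p,o,v=v,until_force=uf);F.append(np.round(get_ft_force(),1).tolist())
        if s:break
    if verbose:print("swing",q0,q1,"stopped",s,"q",round(q,3),F,np.round((get_tcp_pos()-p)*1e3,1),"t",round(get_time(),2))
    return s
E
python3 - <<'E'
from h import *
from station import *
command_gripper(.15);print(get_grip_width()*88,get_ft_force(),get_time())
swing(.17,.03,uf=35)
E
```

```text
22.74090580174709 [-0.92910487  1.02724422  0.69541899] 8.1333
swing 0.17 0.03 stopped False q 0.03 [[0.4, 0.8, 0.5], [-0.9, 1.1, -0.1], [-1.1, 1.6, 1.0]] [-0.2  0.2 -0.2] t 8.88
```

```bash
python3 - <<'E'
from h import *
from station import *
import cv2
swing(.03,.015,uf=30,n=1)
swing(.015,.735,uf=35,n=4)
print(get_grip_width()*88)
for n in("side","top"):
    im=read_camera(n);cv2.imwrite(f"pics/{n}3.png",im[:,:,::-1])
a=cv2.imread('pics/side3.png')[120:340,140:400];b=cv2.imread('pics/top3.png')[110:330,130:390]
cv2.imwrite('pics/c3.png',cv2.convertScaleAbs(cv2.resize(np.hstack([a,b]),(800,338)),alpha=1.4,beta=15))
E
```

```text
swing 0.03 0.015 stopped False q 0.015 [[-4.9, 0.3, 4.6]] [-0.3 -0.2 -0. ] t 9.13
swing 0.015 0.735 stopped False q 0.735 [[-4.4, 0.5, 3.2], [-2.7, 2.7, 2.2], [-2.9, 5.6, 4.0], [-3.6, 3.1, 5.0]] [-0.   0.4  0. ] t 10.5
23.799332100326684
```

View pics/c3.png

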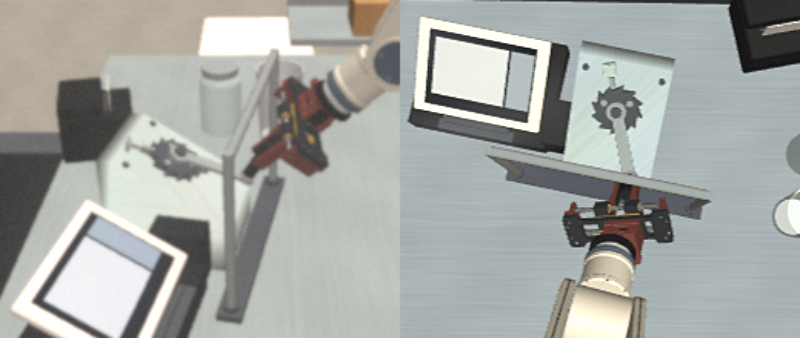

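The lever is now at the -y side and the screen's free corner has risen to (90,202) in the crop, with low forces. I'll do two more cycles and then measure the screen.

```bash
python3 - <<'E'
from h import *
from station import *
import cv2
for i in (0,1):
    if swing(.735,.012,uf=35,n=4): break
    if swing(.012,.738,uf=35,n=4): break
print(get_grip_width()*88)
for n in("side","top"):
    im=read_camera(n);cv2.imwrite(f"pics/{n}4.png",im[:,:,::-1])
a=cv2.imread('pics/side4.png')[120:340,140:400];b=cv2.imread('pics/top4.png')[110:330,130:390]
cv2.imwrite('pics/c4.png',cv2.convertScaleAbs(cv2.resize(np.hstack([a,b]),(800,338)),alpha=1.4,beta=15))
E
```

```text
swing 0.735 0.012 stopped False q 0.012 [[-4.6, 0.8, 2.2], [-2.3, -0.1, -1.2], [-1.3, 2.4, -0.9], [-1.7, 1.0, -5.3]] [-0.5 -0.1 -0.6] t 11.97
swing 0.012 0.738 stopped False q 0.738 [[-2.1, 2.8, -4.3], [-4.8, 6.2, -0.9], [-4.5, 6.2, 3.2], [-6.1, 3.2, 5.3]] [0.2 0.  0.7] t 13.37
swing 0.735 0.012 stopped False q 0.012 [[-7.6, 1.2, 3.2], [-5.3, -1.5, 1.9], [-4.4, 1.4, 3.0], [-5.1, 0.3, 0.9]] [-0.2  0.1 -0.1] t 14.74
swing 0.012 0.738 stopped False q 0.738 [[-5.0, 3.6, 0.0], [-5.3, 5.6, 2.2], [-6.0, 5.1, 5.3], [-3.8, 2.8, 4.4]] [ 0.5 -0.2  0.5] t 16.14
23.699569195509273
```

View pics/c4.png

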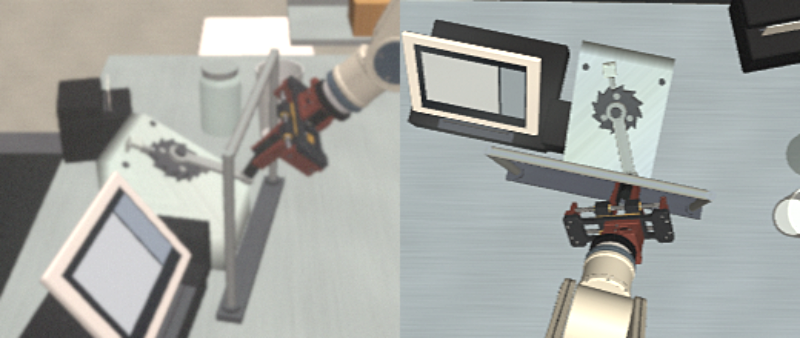

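```bash
cat >> h.py <<'E'
def inplane(n,p,ys,P=P0):
    o,d=ray(n,p);Z=R.from_euler("z",-P[2]);o=Z.apply(o-[P[0],P[1],0]);d=Z.apply(d)
    X=o+d*(ys-o[1])/d[1];v=X-[-.07,ys,.062];return X.round(3),"len",np.hypot(v[0],v[2]).round(3),"th",np.arctan2(v[2],v[0]).round(3)
E
python3 - <<'E'
from h import *
import cv2
cs=lambda x,y:(140+x/1.538,120+y/1.538)
print(inplane("side",(194.3,257.3),.145),inplane("side",cs(90,202),.145),inplane("side",cs(119,177),.145))
# contour corners of white frame in side view
for k in(0,2,3,4):
    im=cv2.imread(f"pics/side{k}.png");hsv=im.astype(int).min(2)
    sub=(im[:,:,2]>195)&(np.arange(420)[:,None]>200)&(np.arange(560)[None]<300)
    c=max(cv2.findContours(sub.astype(np.uint8),cv2.RETR_EXTERNAL,cv2.CHAIN_APPROX_NONE)[0],key=cv2.contourArea)
    q=cv2.approxPolyDP(cv2.convexHull(c),8,True)[:,0];t=q[q[:,1].argmin()];l=q[q[:,0].argmin()]
    print(k,q.tolist(),inplane("side",t,.145),inplane("side",l,.395))
E
```

```text
(array([0.103, 0.145, 0.133]), 'len', np.float64(0.187), 'th', np.float64(0.388)) (array([0.09 , 0.145, 0.152]), 'len', np.float64(0.183), 'th', np.float64(0.512)) (array([0.037, 0.145, 0.204]), 'len', np.float64(0.178), 'th', np.float64(0.925))
0 [[233, 343], [224, 360], [146, 327], [189, 267]] (array([0.121, 0.145, 0.101]), 'len', np.float64(0.195), 'th', np.float64(0.203)) (array([0.099, 0.395, 0.14 ]), 'len', np.float64(0.186), 'th', np.float64(0.435))
2 [[193, 259], [241, 280], [251, 302], [225, 361], [146, 327]] (array([0.107, 0.145, 0.127]), 'len', np.float64(0.188), 'th', np.float64(0.352)) (array([0.099, 0.395, 0.14 ]), 'len', np.float64(0.186), 'th', np.float64(0.435))
3 [[161, 304], [188, 340], [151, 320]] (array([ 0.217,  0.145, -0.033]), 'len', np.float64(0.302), 'th', np.float64(-0.32)) (array([0.084, 0.395, 0.161]), 'len', np.float64(0.183), 'th', np.float64(0.571))Traceback (most recent call last):
  File "<stdin>", line 9, in <module>
ValueError: max() iterable argument is empty
```

```bash
python3 - <<'E'
from h import *
from station import *
import cv2
swing(.738,.012,uf=35,n=4) or swing(.012,.738,uf=35,n=4)
im=read_camera("side")[:,:,::-1];cv2.imwrite("pics/side5.png",im)
im2=read_camera("top")[:,:,::-1];cv2.imwrite("pics/top5.png",im2)
cv2.imwrite('pics/c5.png',cv2.convertScaleAbs(cv2.resize(np.ascontiguousarray(im[210:360,140:290]),(600,600),interpolation=cv2.INTER_CUBIC),alpha=1.3,beta=10))
E
```

```text
swing 0.738 0.012 stopped False q 0.012 [[-5.2, 1.2, 1.9], [-2.6, -1.1, 1.1], [-4.4, 2.4, 2.3], [-4.2, 0.7, 0.7]] [-0.2 -0.2 -0.2] t 17.64
swing 0.012 0.738 stopped False q 0.738 [[-3.1, 3.4, -0.6], [-3.2, 4.4, 0.4], [-5.1, 3.6, 6.6], [-3.6, 2.4, 4.3]] [0.4 0.  0.3] t 19.04
```

View pics/c5.png

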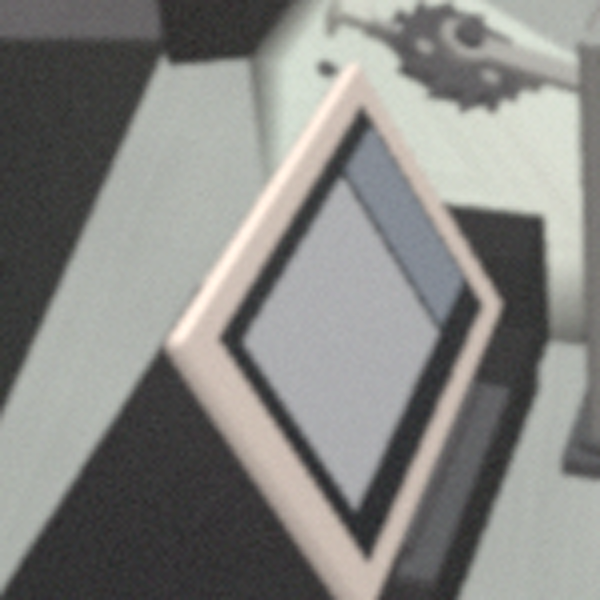

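```bash
python3 - <<'E'
from h import *
f=lambda x,y:(140+x/4,210+y/4)
a=inplane("side",f(358,66),.145);b=inplane("side",f(172,342),.395);c=inplane("side",f(500,302),.145)
print(a,b,c); d=a[0]-c[0];print(np.arctan2(d[2],d[0]),np.hypot(d[0],d[2]))
# face-edge corner vs hinge: thickness bias check: project model corners th
for th in(1.05,1.135,1.2):print(th,[proj("side",toW(P0,[-.07+.19*np.cos(th)+o*-np.sin(th),y,.062+.19*np.sin(th)+o*np.cos(th)])).round(1) for y in(.145,.395) for o in(-.006,.006)])
E
```

```text
(array([0.006, 0.145, 0.231]), 'len', np.float64(0.185), 'th', np.float64(1.151)) (array([0.008, 0.395, 0.235]), 'len', np.float64(0.19), 'th', np.float64(1.147)) (array([-0.071,  0.145,  0.076]), 'len', np.float64(0.014), 'th', np.float64(1.625))
1.1097326913712462 0.1730722392528623
1.05 [array([219.7, 228.2]), array([223.8, 226.4]), array([172.7, 298.6]), array([177.5, 296.8])]
1.135 [array([225.3, 225.9]), array([229.7, 224.5]), array([179.3, 296.2]), array([184.5, 294.9])]
1.2 [array([229.8, 224.4]), array([234.4, 223.3]), array([184.6, 294.8]), array([190.1, 293.8])]
```

Three estimates of the screen angle, 1.15, 1.15 and 1.11 rad, are all above 1.047, and their spread is smaller than the margin. I'll release and back out.

```bash
python3 - <<'E'
from h import *
from station import *
import cv2
command_gripper(1.0);print(get_grip_width(),get_ft_force())
for b in(.09,.07,.05):
    try:
        p,o=pose2(.738,TAU,back=b);movel(p,o,v=.08);print("backed",b);break
    except MotionError as e:print(b,e)
print(get_time(),get_tcp_pos(),get_ft_force(),get_joint_pos())
for n in("side","top"):
    im=read_camera(n);cv2.imwrite(f"pics/{n}6.png",im[:,:,::-1])
a=cv2.imread('pics/side6.png')[120:340,140:400];b=cv2.imread('pics/top6.png')[110:330,170:430]
cv2.imwrite('pics/c6.png',cv2.convertScaleAbs(cv2.resize(np.hstack([a,b]),(800,338)),alpha=1.4,beta=15))
E
```

```text
0.9995743765616418 [ 0.45754325 -0.22878121  0.89341465]
backed 0.09
21.5 [ 0.47904886 -0.05812807  0.20529937] [-0.48735538  1.08579225 -0.93733238] [-0.10907957  0.11144383  2.44840556  3.41720862  0.20958202  1.00599076]
```

View pics/c6.png

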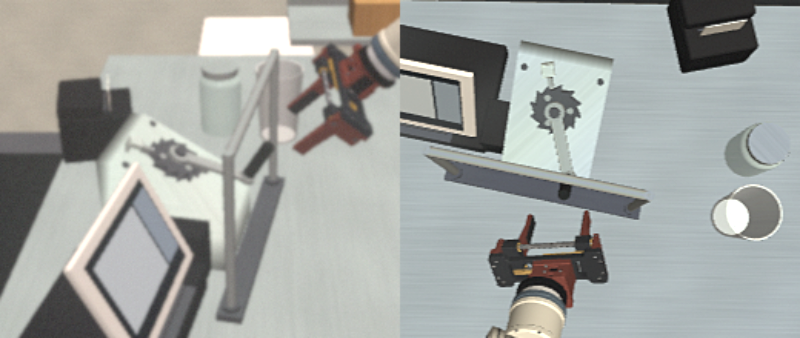

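The gripper is clear of the lever, with finger ends at (530,217) and (588,213) and the grip at (565,190). The screen corner is unchanged at side pixel (229.7,227), and the jar and jug have not moved. Handing in.

```bash
python3 - <<'E'
from station import *
wait(.3);print(get_time(),get_ft_force(),abs(get_qvel()).max());print(job_done())
E
```

```text
21.9 [-0.07404516  0.46000258  0.46919875] 0.002887389524838641
the job is handed in; nothing more can be done
None
```

The screen now stands at about 1.11 to 1.15 rad (64 to 66 degrees), above the 1.047 rad needed. I handed the job in at 21.9 s; it reports no verdict.

- **Lever work:** I reached in under the rail at 45 degrees, gripped the lever's bar and made four return and working swings between about 0.01 and 0.74 rad. Then I opened the gripper and backed out about 90 mm.
- **Forces:** The wrist force was at most about 9 N at the readings after each move, and no force stop triggered.
- **Screen angle:** Three estimates from the side camera after the last stroke gave 1.15, 1.15 and 1.11 rad. I judged the error at about 0.03 rad, and the screen's free corner had not moved once I let go.
- **Small disagreement:** The first stroke lifted the screen only about 0.13 rad. The later strokes gave the expected 0.21 or so each.
- **At hand-in:** The gripper was clear of everything, the wrist force was under 1 N, and the arm was at rest. By eye in the pictures the jar and jug had not moved; I did not measure them.

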